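# Put away the TV wall-mount spacers and screw pots

### The arm

A 7-joint arm with a two-finger parallel gripper is mounted at the origin on the work surface. World frame = base frame: x ahead of the robot, y to its left, z up, the work surface at z = 0. Lengths are in mm, angles in degrees, forces in N, time in s.
With the tool pointing down it reaches from about 425 to 875 mm from the base axis. Payload 8.4 kg.
Tool frame: the origin (TCP) lies on the centre line of the jaws, within the pads' length; the fingertips stand 25 mm ahead of it and the grasp point (between the pads) lies 6 mm ahead of it (tips_ahead is the distance from the TCP to the fingertips, in mm); z points along the fingers, y is the direction in which the jaws open and shut (so a half turn about z gives the same grasp; the last joint's range is limited). The gripper opens to 87 mm and grips with 3 to 60 N. Pads are 19 mm wide; open, the fingers measure 117 mm over their backs; the gripper's body (75 mm by 190 mm) begins 51 mm behind the grasp point.
Start: joints at [63.3, 19.091, 2.286, 83.961, -0.768, 76.965, -3.352], TCP at [233.086, -606.742, 247.546] pointing down, gripper open.
Joint ranges: [-147.57, 147.57], [-21.85, 119.76], [-74.77, 79.35], [14.55, 137.4], [-85.83, 265.84], [4.83, 119.75], [-152.11, 152.11]. Speed limits (degrees/s): [127.2, 127.2, 159.86, 159.86, 180, 180, 180].

### API

Orientations are given as a 3x3 rotation matrix whose columns are the frame's x, y, z axes.
In Python, from station import get_state, camera, camera_params, finish_job, tips_ahead gives the robot as it stands.
- The arm moves only by the tool step_arm, never from a script. Its argument "motion" is a list of rows, each a list of 3 entries, a list of its own where there are three numbers: the shift along the tool's x, y, z in m, then the turn about the tool's z in rad, then the finger opening in m, from 0 to 0.087. A call has 1 to 8 rows; each row is the pose to reach, as a shift and turn from the pose measured when the call began, along the tool's axes at that moment; what a row does not reach only later rows make up. A row lasts 1/10 s, in which the tool goes at most 50 mm and 8.59 degrees, less where a joint would pass 70% of its speed; a pose out of reach is approached as far as the arm can. A call with a gripper value outside its range is refused whole. The fingers move at their own pace and stop on an object; "grip_force" is the grip in N (left out, the last holds). Time passes only in rows, so rows that repeat a pose let the fingers close. It gives the time, the measured TCP pose, the force and the opening at its end, in the units of the state.
- get_state(): the state, without advancing time (a new reading comes with each control period).
- camera(name): name is "scene" or "top"; returns (picture, depth): 400x640x3 uint8, blue, green, red; 400x640 float32, mm along the optical axis (not along the pixel's ray), 0 where there is no reading.
- camera_params(name): a dict with "mtx" (3x3 intrinsics, pixels), "view" (4x4, takes a point from world to camera coordinates). Camera axes: x right, y up, looking along -z (the intrinsics and any distortion apply to the point x, -y, -z); pixel columns grow to the right and rows downward; lengths in mm; the calibration is good to about 2 mm. A picture is of the moment at which its call begins. camera_params takes no time and is no camera call.
- finish_job(): hands the job in, once; it reports no verdict.
The state is a dict: "time": time; "qpos": joint angles; "qd": joint speeds; "joint_efforts": joint torques, N m; "eef_pos": TCP position; "tool_rot": TCP orientation; "ft_force": force on the tool from outside, world axes, zero at the start; "ft_torque": the same for the moment, N m; "opening": opening from 0.0 (shut) to 1.0 (fully open).
Only numpy, scipy, OpenCV 4.12 (cv2) and the standard library are available. Lean on these libraries where they do the work, as an engineer would, in place of code of your own. Each camera call takes 0.05 s, during which the arm holds its last target. There are 200 camera calls.

### The job

Clear the back of the TV before it is closed up: lay every aluminium spacer in the black tray whose row matches its length, flat on the tray's floor and across the row, and nest the three empty steel screw pots in one another in size order, the widest outermost and standing upright on the TV's back. Leave the other things where they are.

Things in the scene. Friction and masses are not known exactly. Their poses are not given: they have to be found in the camera images.
- short_a: short spacer: square bar of bare aluminium, 60 mm long, 18 x 18 mm in section, about 48 g, lying flat. Origin at its centre (9 mm above what it lies on), x along its length. May be absent (None).
- short_b: short spacer: square bar of bare aluminium, 60 mm long, 18 x 18 mm in section, about 48 g, lying flat. Origin at its centre (9 mm above what it lies on), x along its length. May be absent (None).
- middle_a: middle spacer: square bar of bare aluminium, 85 mm long, 18 x 18 mm in section, about 68 g, lying flat. Origin at its centre (9 mm above what it lies on), x along its length. May be absent (None).
- middle_b: middle spacer: square bar of bare aluminium, 85 mm long, 18 x 18 mm in section, about 68 g, lying flat. Origin at its centre (9 mm above what it lies on), x along its length. May be absent (None).
- long_a: long spacer: square bar of bare aluminium, 110 mm long, 18 x 18 mm in section, about 88 g, lying flat. Origin at its centre (9 mm above what it lies on), x along its length. May be absent (None).
- long_b: long spacer: square bar of bare aluminium, 110 mm long, 18 x 18 mm in section, about 88 g, lying flat. Origin at its centre (9 mm above what it lies on), x along its length. May be absent (None).
- tray_short: row tray for the 60 mm spacers: shallow black open tray, fixed, one row inside 150 mm long (its x) and 74 mm wide (its y); floor 4 mm thick, walls 4 mm thick, their top 14 mm above the work surface. Origin: centre of its underside, on the work surface. Spacers lie across the row, along the tray's y, side by side; there is room for two with about 60 mm between centres. The three trays stand side by side, in any order.
- tray_middle: row tray for the 85 mm spacers: shallow black open tray, fixed, one row inside 150 mm long (its x) and 99 mm wide (its y); floor 4 mm thick, walls 4 mm thick, their top 14 mm above the work surface. Origin: centre of its underside, on the work surface. Spacers lie across the row, along the tray's y, side by side; there is room for two with about 60 mm between centres. The three trays stand side by side, in any order.
- tray_long: row tray for the 110 mm spacers: shallow black open tray, fixed, one row inside 150 mm long (its x) and 124 mm wide (its y); floor 4 mm thick, walls 4 mm thick, their top 14 mm above the work surface. Origin: centre of its underside, on the work surface. Spacers lie across the row, along the tray's y, side by side; there is room for two with about 60 mm between centres. The three trays stand side by side, in any order.
- pot_wide: wide screw pot: plain steel straight-sided round pot, open at the top, empty, 68 mm outside diameter, 61 mm inside, 60 mm high, wall 3.5 mm, floor 5 mm thick, about 0.1 kg. Origin: centre of its underside, z up. The narrower the pot, the taller: nested, each stands 30 mm proud of the one around it.
- pot_medium: medium screw pot: plain steel straight-sided round pot, open at the top, empty, 54 mm outside diameter, 47 mm inside, 85 mm high, wall 3.5 mm, floor 5 mm thick, about 0.1 kg. Origin: centre of its underside, z up. The narrower the pot, the taller: nested, each stands 30 mm proud of the one around it.
- pot_narrow: narrow screw pot: plain steel straight-sided round pot, open at the top, empty, 40 mm outside diameter, 33 mm inside, 110 mm high, wall 3.5 mm, floor 5 mm thick, about 0.1 kg. Origin: centre of its underside, z up. The narrower the pot, the taller: nested, each stands 30 mm proud of the one around it.
- tape_roll: bystander: black roll of tape lying flat, 68 mm across, 24 mm high, among the task's things; origin under its centre
- screwdriver: bystander: green-handled screwdriver, 210 mm, lying beyond the trays
- remote: bystander: black TV remote control, 160 x 45 x 20 mm, near the right side
- tumbler: bystander: steel drinking tumbler, 74 mm across, 100 mm high, at the left; not one of the screw pots
- speaker: bystander: flat black TV speaker box, 140 x 90 x 36 mm, at the right
- cleaner: bystander: white cleaner bottle, 60 mm across, 150 mm high, near the left side

How it is judged (in metres and radians):
At the end, for the whole second after the job is handed in: Each spacer present lies flat on the floor of the tray for its length, across the row to 0.25 rad, centred to 11 mm; medium pot in the wide one and narrow in the medium, fully down, axes within 8 mm, upright to 0.1 rad, the wide pot on the work surface; all at rest (x of short_a in the frame of tray_short between -0.072 and 0.072 m and y of short_a in the frame of tray_short between -0.011 and 0.011 m and z of short_a in the frame of tray_short between 0.008 and 0.0165 m and angle between the x axis of each of short_a, short_b and the y axis of tray_short, either way round below 0.25 rad and linear speed of each of short_a, short_b, middle_a, middle_b, long_a, long_b, pot_wide, pot_medium, pot_narrow below 0.02 m/s and x of short_b in the frame of tray_short between -0.072 and 0.072 m and y of short_b in the frame of tray_short between -0.011 and 0.011 m and z of short_b in the frame of tray_short between 0.008 and 0.0165 m and x of middle_a in the frame of tray_middle between -0.072 and 0.072 m and y of middle_a in the frame of tray_middle between -0.011 and 0.011 m and z of middle_a in the frame of tray_middle between 0.008 and 0.0165 m and angle between the x axis of each of middle_a, middle_b and the y axis of tray_middle, either way round below 0.25 rad and x of middle_b in the frame of tray_middle between -0.072 and 0.072 m and y of middle_b in the frame of tray_middle between -0.011 and 0.011 m and z of middle_b in the frame of tray_middle between 0.008 and 0.0165 m and x of long_a in the frame of tray_long between -0.072 and 0.072 m and y of long_a in the frame of tray_long between -0.011 and 0.011 m and z of long_a in the frame of tray_long between 0.008 and 0.0165 m and angle between the x axis of each of long_a, long_b and the y axis of tray_long, either way round below 0.25 rad and x of long_b in the frame of tray_long between -0.072 and 0.072 m and y of long_b in the frame of tray_long between -0.011 and 0.011 m and z of long_b in the frame of tray_long between 0.008 and 0.0165 m and horizontal distance between pot_medium and pot_wide below 0.008 m and z of pot_medium in the frame of pot_wide between 0.002 and 0.01 m and horizontal distance between pot_narrow and pot_medium below 0.008 m and z of pot_narrow in the frame of pot_medium between 0.002 and 0.01 m and angle between each of pot_wide, pot_medium, pot_narrow's own z axis and vertical below 0.1 rad and height (world z) of pot_wide below 0.0035 m); the robot touches nothing.
It fails at once if one of the bystanders was pushed away (more than 40 mm) (distance of any of tape_roll, screwdriver, remote, tumbler, speaker, cleaner from where it was at the start of the episode above 0.04 m).
Of short_a, short_b, middle_a, middle_b, long_a, long_b only 4 to 6 are there at a start; the rules pass over those that are not, and their reading is None.
At some moment in a run one of short_a, short_b, middle_a, middle_b, long_a, long_b may be knocked a few centimetres aside while the robot is not near it.
It also fails if it takes over 210 s, if anything falls off the work surface, if the arm or the gripper's body presses on something with over 40 N, if the wrist force passes 120 N, or if a joint passes its speed limit or range.

## Working session

There is one attempt and no reset: what is moved stays moved. The work goes in short steps, Python scripts to look and compute and a tool call to move; the robot and the scene stay as the last step left them, time stands still between calls to the robot, and variables do not carry over. Pictures are saved under pics/ and viewed, about 12 in all and at most 16, crops included, and the job is handed in when it is done.

Besides the shell and the picture viewer there is one more tool, called after "Request:" as name(argument=value, ...), one argument or row to a line, values as JSON. step_arm: Moves the arm, as the interface text tells. Its arguments: {"type":"object","properties":{"motion":{"type":"array","items":{"type":"array"}},"grip_force":{"type":"number"}},"required":["motion"]}

```bash
ls; mkdir -p pics
python3 - <<'E'
from station import *
import cv2,numpy as np
for n in("top","scene"):
    p,d=camera(n); cv2.imwrite(f"pics/{n}0.png",p); np.save(f"{n}d.npy",d)
    c=camera_params(n); print(n,c["mtx"],np.round(c["view"],3), {k for k in c})
print(get_state())
E
```

```text
pics
top [[415.69708652   0.         323.67184771]
 [  0.         415.69708652 187.51876315]
 [  0.           0.           1.        ]] [[-8.000000e-03 -1.000000e+00 -3.000000e-03  2.742000e+00]
 [ 9.800000e-01 -8.000000e-03  2.000000e-01 -5.677310e+02]
 [-2.000000e-01 -2.000000e-03  9.800000e-01 -1.325178e+03]
 [ 0.000000e+00  0.000000e+00  0.000000e+00  1.000000e+00]] {'mtx', 'view'}
scene [[380.79579318   0.         315.40424727]
 [  0.         380.79579318 203.65254267]
 [  0.           0.           1.        ]] [[ 7.960000e-01  6.050000e-01  1.000000e-03 -4.460630e+02]
 [-5.220000e-01  6.860000e-01  5.060000e-01  2.887940e+02]
 [ 3.060000e-01 -4.040000e-01  8.620000e-01 -1.746173e+03]
 [ 0.000000e+00  0.000000e+00  0.000000e+00  1.000000e+00]] {'mtx', 'view'}
{'time': 0.1, 'qpos': array([63.30219017, 19.12712427,  2.28417374, 84.00568969, -0.76891304,
       76.96578312, -3.35211245]), 'qd': array([-0.00128365, -0.12821175,  0.01065965, -0.12189519,  0.01187385,
        0.00198478, -0.01130188]), 'joint_efforts': array([ 5.42577400e-03, -6.57810116e+01,  1.34065345e+00, -4.04708576e+01,
       -5.97672234e-02,  4.09514119e-02,  5.49126594e-05]), 'eef_pos': array([ 232.9371576 , -606.41162228,  246.75727708]), 'tool_rot': array([[ 9.33499152e-01,  3.58579119e-01, -5.91013309e-04],
       [ 3.58579598e-01, -9.33498208e-01,  1.32956775e-03],
       [-7.49546339e-05, -1.45307568e-03, -9.99998941e-01]]), 'ft_force': array([0.02851051, 0.25349462, 0.82053609]), 'ft_torque': array([ 0.08271118, -0.01163922,  0.01368796]), 'opening': 0.9978858697252431}
```

View pics/top0.png

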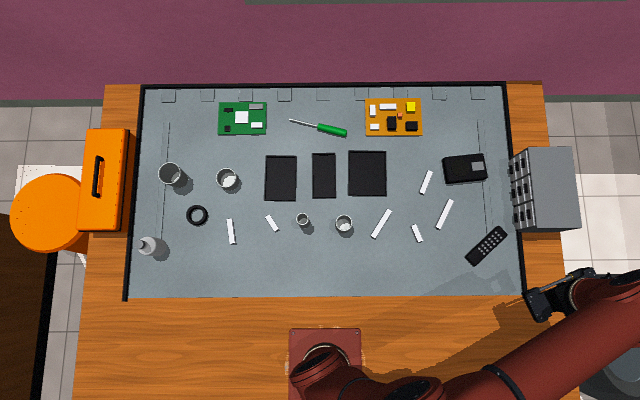

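View pics/scene0.png

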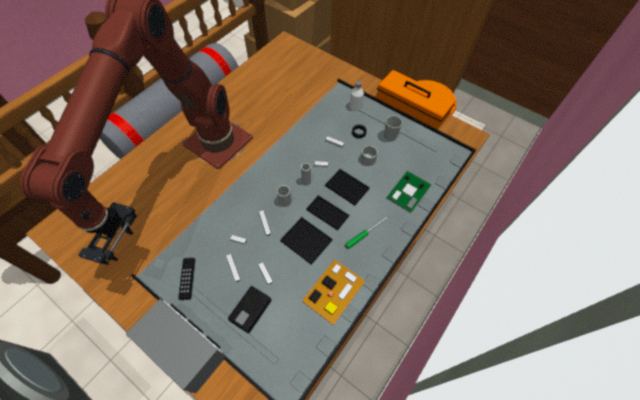

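The top view shows six spacers, near (231,231), (272,223), (381,224), (417,233), (426,182) and (445,214). The trays are at (281,178), (324,175) and (367,173). The pots are at (228,179) wide, (344,224) medium and (303,220) narrow. The tumbler is at (172,174) and the tape at (197,215). The scene view agrees.

```bash
cat > h.py <<'E'
import numpy as np,cv2
from station import *
def ray(n,uv,z):
    c=camera_params(n);K=c["mtx"];V=c["view"];R=V[:3,:3];o=-R.T@V[:3,3]
    uv=np.atleast_2d(np.asarray(uv,float)); q=np.c_[uv,np.ones(len(uv))]@np.linalg.inv(K).T
    w=(q*[1,-1,-1])@R
    return o+w*((z-o[2])/w[:,2])[:,None]
def cloud(n,d):
    c=camera_params(n);K=c["mtx"];V=c["view"];R=V[:3,:3]
    v,u=np.indices(d.shape);q=np.stack([(u-K[0,2])/K[0,0]*d,-(v-K[1,2])/K[1,1]*d,-d],-1)
    return (q-V[:3,3])@R
def bars(p,box=(135,140,480,290)):
    g=p.min(2).astype(float);x0,y0,x1,y1=box
    m=np.zeros(g.shape,np.uint8);m[y0:y1,x0:x1]=(g[y0:y1,x0:x1]>170)
    out=[]
    for c in cv2.findContours(m,cv2.RETR_EXTERNAL,cv2.CHAIN_APPROX_NONE)[0]:
        if cv2.contourArea(c)<35: continue
        k=cv2.dilate(cv2.drawContours(np.zeros_like(m),[c],-1,1,-1),np.ones((5,5),np.uint8))>0
        v,u=np.nonzero(k);bg=np.median(g[max(0,v.min()-6):v.max()+6,max(0,u.min()-6):u.max()+6])
        w=np.clip((g[k]-bg-25)/(230-bg-25),0,1);P=ray("top",np.c_[u,v],18)[:,:2]
        ctr=(P*w[:,None]).sum(0)/w.sum();S=((P-ctr).T*w)@(P-ctr)/w.sum();e,E=np.linalg.eigh(S)
        a=np.degrees(np.arctan2(E[1,1],E[0,1]))%180
        out.append((ctr,a,np.sqrt(12*e[1]),np.sqrt(12*e[0]),(u.mean(),v.mean())))
    return out
E
python3 - <<'E'
from h import *
p=cv2.imread("pics/top0.png");d=np.load("topd.npy")
for c,a,L,W,uv in bars(p): print("bar",c.round(1),round(a,1),L.round(1),W.round(1),np.round(uv))
m=(p.max(2)<70).astype(np.uint8)
for c in cv2.findContours(m,cv2.RETR_EXTERNAL,cv2.CHAIN_APPROX_NONE)[0]:
    if 200<cv2.contourArea(c)<4000:
        r=cv2.minAreaRect(c);b=ray("top",cv2.boxPoints(r),14);print("dark",np.round(r[0]),b[:,:2].mean(0).round(1),np.round([np.linalg.norm(b[1]-b[0]),np.linalg.norm(b[2]-b[1])]),np.round(np.degrees(np.arctan2(*(b[1]-b[0])[1::-1])),1))
P=cloud("top",d);
print("floor z",np.median(P[250:290,200:300,2]), P[250:290,200:300,2].std())
for n,(u,v) in dict(wide=(228,179),med=(344,224),nar=(303,220),tumb=(172,174),tape=(197,215),spk=(465,168)).items():
    Q=P[v-24:v+24,u-24:u+24].reshape(-1,3);zt=np.percentile(Q[Q[:,2]>15,2],95)
    T=Q[(Q[:,2]>zt-12)];(x,y),r=cv2.minEnclosingCircle(T[:,:2].astype(np.float32));print(n,zt.round(),np.round((x,y,r),1),((T.max(0)+T.min(0))/2).round(1))
z=cv2.resize(np.hstack([p[150:260,150:310],p[150:260,310:470]]),None,fx=2.5,fy=2.5,interpolation=2);cv2.imwrite("pics/z.png",z)
E
```

```text
bar [397.4 584.4] 45.9 55.0 26.2 [149. 242.]
bar [ 418.9 -311.7] 20.8 58.3 16.8 [417. 233.]
bar [441.7 -70.7] 108.9 36.4 21.0 [344. 227.]
bar [430.7 313.2] 9.4 83.5 16.6 [230. 231.]
bar [457.6 175.5] 33.6 57.8 16.5 [271. 222.]
bar [ 452.5 -193.3] 146.6 109.0 16.7 [381. 223.]
bar [ 483.  -408.4] 151.7 108.4 16.5 [444. 213.]
bar [601.8 325.5] 131.5 44.5 27.2 [229. 181.]
bar [ 594.1 -352. ] 156.1 84.2 16.5 [426. 181.]
dark [609. 381.] [ -49.5 -889.2] [103. 189.] -7.4
dark [486. 246.] [ 374.5 -540.7] [161.  48.] -47.6
dark [197. 215.] [486.1 429.4] [66. 72.] -43.2
dark [168. 172.] [637.  537.3] [67. 57.] -31.5
dark [280. 178.] [612.7 148.2] [160. 109.] -0.7
dark [464. 169.] [ 639.  -489.1] [154. 100.] -84.0
dark [324. 176.] [619.8  -1.4] [ 80. 160.] -90.5
dark [367. 173.] [ 627.5 -151.9] [133. 163.] -90.5
dark [293. 134.] [796.3  85.2] [1615.  767.] -68.3
floor z 1.6095894107829076 97.01995563040514
wide 874.0 [291.   -4.3   0. ] [ 291.    -4.3 1412. ]
med 1412.0 [291.   -4.3   0. ] [ 291.    -4.3 1412. ]
nar 1412.0 [291.   -4.3   0. ] [ 291.    -4.3 1412. ]
tumb 102.0 [461.5 263.5 317.5] [470.1 266.3 751.1]
tape 30.0 [392.7 229.7 255.1] [404.6 229.7 715.1]
spk 43.0 [ 490.3 -276.   337. ] [ 490.3 -280.9  721.3]
```

Run:
```python
from h import *
d=np.load("topd.npy");P=cloud("top",d);P[d<100]=np.nan
for n,(u,v),H in [("wide",(228,179),60),("med",(344,224),85),("nar",(303,220),110),("tumb",(172,174),100),("tape",(197,215),24)]:
    Q=P[v-16:v+16,u-16:u+16].reshape(-1,3);T=Q[abs(Q[:,2]-H)<6]
    (x,y),r=cv2.minEnclosingCircle(T[:,:2].astype(np.float32))
    A=np.c_[2*T[:,:2],np.ones(len(T))];s=np.linalg.lstsq(A,(T[:,:2]**2).sum(1),rcond=None)[0]
    print(n,len(T),T[:,2].mean().round(1),np.round((x,y,r),1),s[:2].round(1),np.sqrt(s[2]+s[:2]@s[:2]).round(1))
```

```text
wide 80 60.0 [605.5 325.   34.6] [604.8 325.8] 32.1
med 57 85.1 [448.3 -64.4  26.9] [448.  -64.2] 24.9
nar 44 110.2 [457.9  67.6  19.6] [458.   67.6] 18.0
tumb 100 99.3 [613.3 500.9  37.6] [612.3 500.3] 35.0
tape 167 24.2 [486.4 430.   34.6] [485.5 429.7] 29.3
```

View pics/z.png

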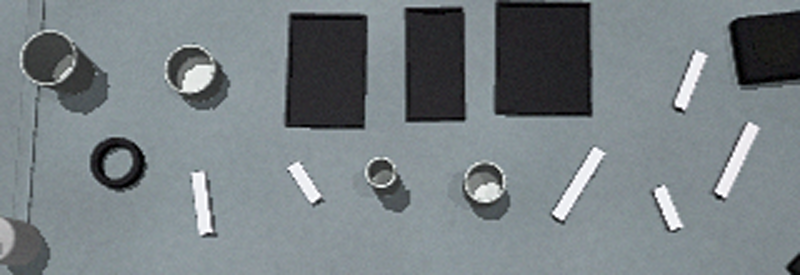

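```bash
cat > go.py <<'E'
import sys
from h import *
# go.py x y z yaw(deg): shift in tool axes (m) and turn (rad) from the present pose
s=get_state();R=s["tool_rot"];p=s["eef_pos"];x,y,z,a=map(float,sys.argv[1:5])
sh=R.T@(np.array([x,y,z])-p);yaw=np.degrees(np.arctan2(R[1,0],R[0,0]))
t=-((a-yaw+180)%360-180)
print("t",round(s["time"],2),"pos",p.round(1),"yaw",round(yaw,2),"q7",s["qpos"][6].round(0),"open",round(s["opening"]*87,1),"F",s["ft_force"].round(1),"tilt",np.degrees(np.arccos(-R[2,2])).round(2))
print("shift",(sh/1000).round(4).tolist(),"turn",round(np.radians(t),4),"rows",np.ceil(max(np.linalg.norm(sh)/50,abs(t)/8.59)))
E
python3 go.py 448 -64 200 90
```

```text
t 0.1 pos [ 232.9 -606.4  246.8] yaw 21.01 q7 -3.0 open 86.8 F [0.  0.3 0.8] tilt 0.08
shift [0.3953, -0.4292, 0.0474] turn -1.2041 rows 12.0
```

Request:
step_arm(
  motion=[
    [[0.2,-0.215,0.02],-0.6,0.087],
    [[0.2,-0.215,0.02],-0.6,0.087],
    [[0.2,-0.215,0.02],-0.6,0.087],
    [[0.2,-0.215,0.02],-0.6,0.087],
    [[0.2,-0.215,0.02],-0.6,0.087],
    [[0.2,-0.215,0.02],-0.6,0.087],
    [[0.2,-0.215,0.02],-0.6,0.087],
    [[0.2,-0.215,0.02],-0.6,0.087],
  ],
  grip_force=20,
)

```text
time: 0.9
eef_pos: [342.7, -333.3, 227.0]
tool_rot: [[0.566, 0.824, -0.001], [0.824, -0.566, 0.001], [0.0, -0.001, -1.0]]
ft_force: [-0.3, -0.0, 0.1]
opening: 0.996
```

```bash
python3 go.py 448 -64 200 90
```

```text
t 0.9 pos [ 342.7 -333.3  227. ] yaw 55.52 q7 4.0 open 86.6 F [-0.3 -0.   0.1] tilt 0.07
shift [0.2816, -0.0657, 0.0272] turn -0.6019 rows 6.0
```

Request:
step_arm(
  motion=[
    [[0.2816,-0.0657,0.027],-0.602,0.087],
    [[0.2816,-0.0657,0.027],-0.602,0.087],
    [[0.2816,-0.0657,0.027],-0.602,0.087],
    [[0.2816,-0.0657,0.027],-0.602,0.087],
    [[0.2816,-0.0657,0.027],-0.602,0.087],
    [[0.2816,-0.0657,0.027],-0.602,0.087],
    [[0.2816,-0.0657,0.027],-0.602,0.087],
    [[0.2816,-0.0657,0.027],-0.602,0.087],
  ],
)

```text
time: 1.7
eef_pos: [448.2, -64.6, 200.0]
tool_rot: [[-0.0, 1.0, -0.001], [1.0, 0.0, 0.001], [0.001, -0.001, -1.0]]
ft_force: [-1.0, 0.1, 0.5]
opening: 1.001
```

```bash
python3 go.py 448 -64 87 90
```

```text
t 1.7 pos [448.2 -64.6 200. ] yaw 90.02 q7 3.0 open 87.1 F [-1.   0.1  0.5] tilt 0.1
shift [0.0005, -0.0001, 0.113] turn 0.0004 rows 3.0
```

Request:
step_arm(
  motion=[
    [[0.0005,0,0.04],0,0.087],
    [[0.0005,0,0.08],0,0.087],
    [[0.0005,0,0.113],0,0.087],
    [[0.0005,0,0.113],0,0.087],
    [[0.0005,0,0.113],0,0.04],
    [[0.0005,0,0.113],0,0.04],
    [[0.0005,0,0.113],0,0.04],
    [[0.0005,0,0.113],0,0.04],
  ],
)

```text
time: 2.5
eef_pos: [448.9, -64.4, 88.3]
tool_rot: [[0.0, 1.0, 0.001], [1.0, -0.0, 0.0], [0.0, 0.001, -1.0]]
ft_force: [-0.7, 0.3, 0.6]
opening: 0.722
```

Request:
step_arm(
  motion=[
    [[0,0,0],0,0.04],
    [[0,0,0],0,0.04],
    [[0,0,-0.02],0,0.04],
    [[0,0,-0.05],0,0.04],
    [[0,0,-0.1],0,0.04],
    [[0,0,-0.15],0,0.04],
    [[0,0,-0.15],0,0.04],
    [[0,0,-0.15],0,0.04],
  ],
)

```text
time: 3.3
eef_pos: [449.2, -64.5, 239.3]
tool_rot: [[0.0, 1.0, 0.003], [1.0, -0.0, -0.001], [-0.001, 0.003, -1.0]]
ft_force: [-0.2, 0.5, -1.6]
opening: 0.62
```

```bash
python3 go.py 605 325 237 90;  python3 - <<'E'
from h import *
p,d=camera("scene");cv2.imwrite("pics/s1.png",cv2.resize(p[100:300,200:460],None,fx=2.5,fy=2.5))
E
```

```text
t 3.3 pos [449.2 -64.5 239.3] yaw 90.0 q7 4.0 open 53.9 F [-0.2  0.5 -1.6] tilt 0.17
shift [0.3895, 0.1557, 0.0025] turn -0.0001 rows 9.0
```

View pics/s1.png

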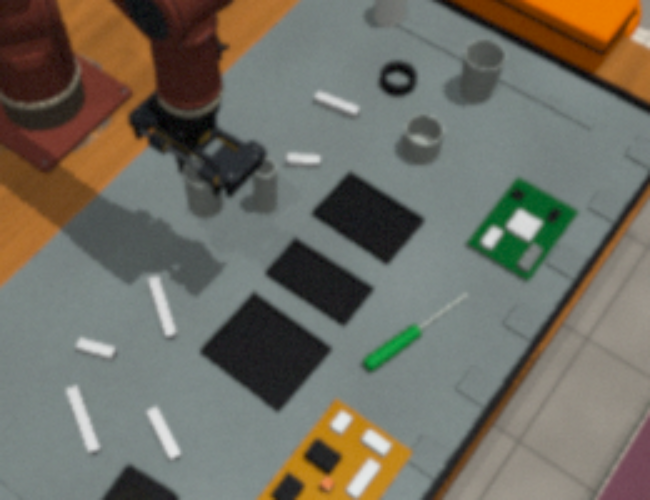

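Request:
step_arm(
  motion=[
    [[0.04,0.016,0],0,0.04],
    [[0.085,0.034,0],0,0.04],
    [[0.13,0.052,0],0,0.04],
    [[0.175,0.07,0],0,0.04],
    [[0.22,0.088,0],0,0.04],
    [[0.265,0.106,0],0,0.04],
    [[0.31,0.124,0],0,0.04],
    [[0.35,0.14,0],0,0.04],
  ],
)

```text
time: 4.15
eef_pos: [588.1, 287.6, 235.3]
tool_rot: [[-0.001, 1.0, -0.003], [1.0, 0.001, -0.001], [-0.001, -0.003, -1.0]]
ft_force: [0.7, 0.5, -0.5]
opening: 0.62
```

```bash
python3 go.py 605 325 160 90
```

```text
t 4.15 pos [588.1 287.6 235.3] yaw 90.04 q7 -42.0 open 53.9 F [ 0.7  0.5 -0.5] tilt 0.18
shift [0.0375, 0.0171, 0.0753] turn 0.0007 rows 2.0
```

Request:
step_arm(
  motion=[
    [[0.0375,0.0171,0],0,0.04],
    [[0.0375,0.0171,0],0,0.04],
    [[0.0375,0.0171,0.03],0,0.04],
    [[0.0375,0.0171,0.068],0,0.04],
    [[0.0375,0.0171,0.068],0,0.04],
    [[0.0375,0.0171,0.068],0,0.04],
    [[0.0375,0.0171,0.068],0,0.04],
  ],
)

```text
time: 4.85
eef_pos: [605.5, 325.4, 169.0]
tool_rot: [[-0.001, 1.0, -0.002], [1.0, 0.001, 0.0], [0.0, -0.002, -1.0]]
ft_force: [0.8, -0.2, -0.4]
opening: 0.623
```

```bash
python3 go.py 605 325 94 90;  python3 - <<'E'
from h import *
p,d=camera("scene");cv2.imwrite("pics/s2.png",cv2.resize(p[95:195,330:460],None,fx=5,fy=5,interpolation=2))
E
```

```text
t 4.85 pos [605.5 325.4 169. ] yaw 90.03 q7 -46.0 open 54.2 F [ 0.8 -0.2 -0.4] tilt 0.1
shift [-0.0004, -0.0004, 0.075] turn 0.0005 rows 2.0
```

View pics/s2.png

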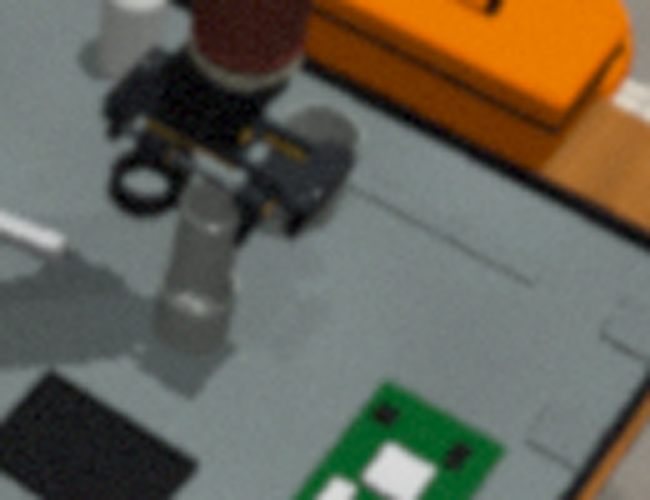

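Request:
step_arm(
  motion=[
    [[0,0,0.015],0,0.04],
    [[0,0,0.03],0,0.04],
    [[0,0,0.04],0,0.04],
    [[0,0,0.05],0,0.04],
    [[0,0,0.06],0,0.04],
    [[0,0,0.067],0,0.04],
    [[0,0,0.073],0,0.04],
    [[0,0,0.073],0,0.04],
  ],
)

```text
time: 5.7
eef_pos: [605.3, 325.3, 95.4]
tool_rot: [[-0.001, 1.0, -0.002], [1.0, 0.001, 0.0], [0.0, -0.002, -1.0]]
ft_force: [0.3, 0.1, -0.6]
opening: 0.619
```

```bash
python3 go.py 605 325 94 90
```

```text
t 5.7 pos [605.3 325.3  95.4] yaw 90.03 q7 -48.0 open 53.9 F [ 0.3  0.1 -0.6] tilt 0.11
shift [-0.0003, -0.0002, 0.0014] turn 0.0005 rows 1.0
```

No contact yet. I'll lower 1.5 mm more, release, retreat, and go toward the narrow pot (458, 68).

Request:
step_arm(
  motion=[
    [[0,0,0.0015],0,0.04],
    [[0,0,0.0015],0,0.04],
    [[0,0,0.0015],0,0.087],
    [[0,0,0.0015],0,0.087],
    [[0,0,0.0015],0,0.087],
    [[0,0,0.0015],0,0.087],
    [[0,0,-0.03],0,0.087],
    [[0,0,-0.07],0,0.087],
  ],
)

```text
time: 6.5
eef_pos: [604.4, 324.4, 164.2]
tool_rot: [[-0.001, 1.0, -0.006], [1.0, 0.001, -0.002], [-0.002, -0.006, -1.0]]
ft_force: [1.5, 0.1, 0.2]
opening: 0.986
```

Request:
step_arm(
  motion=[
    [[0,0,-0.05],0,0.087],
    [[-0.045,-0.026,-0.05],0,0.087],
    [[-0.08,-0.046,-0.05],0,0.087],
    [[-0.12,-0.069,-0.05],0,0.087],
    [[-0.16,-0.092,-0.05],0,0.087],
    [[-0.2,-0.115,-0.05],0,0.087],
    [[-0.24,-0.138,-0.05],0,0.087],
    [[-0.2573,-0.147,-0.05],0,0.087],
  ],
)

```text
time: 7.3
eef_pos: [456.1, 63.4, 215.4]
tool_rot: [[0.003, 1.0, -0.006], [1.0, -0.003, -0.004], [-0.004, -0.006, -1.0]]
ft_force: [0.4, 1.1, 0.1]
opening: 0.999
```

```bash
python3 go.py 458 67.6 111 90
python3 - <<'E'
from h import *
p,d=camera("top");cv2.imwrite("pics/t3.png",cv2.resize(p[120:280,140:460],None,fx=2.5,fy=2.5,interpolation=2))
P=cloud("top",d);P[d<100]=np.nan
for n,(u,v),H in [("wide",(228,179),60),("med",(228,176),90)]:
    Q=P[v-16:v+16,u-16:u+16].reshape(-1,3);T=Q[abs(Q[:,2]-H)<5];(x,y),r=cv2.minEnclosingCircle(T[:,:2].astype(np.float32));print(n,len(T),T[:,2].mean().round(1),np.round((x,y,r),1))
E
```

```text
t 7.3 pos [456.1  63.4 215.4] yaw 89.82 q7 -13.0 open 87.0 F [0.4 1.1 0.1] tilt 0.4
shift [0.0046, 0.0025, 0.1044] turn -0.0031 rows 3.0
wide 75 60.1 [605.  325.6  33.9]
med 61 90.1 [604.1 324.9  27.6]
```

View pics/t3.png

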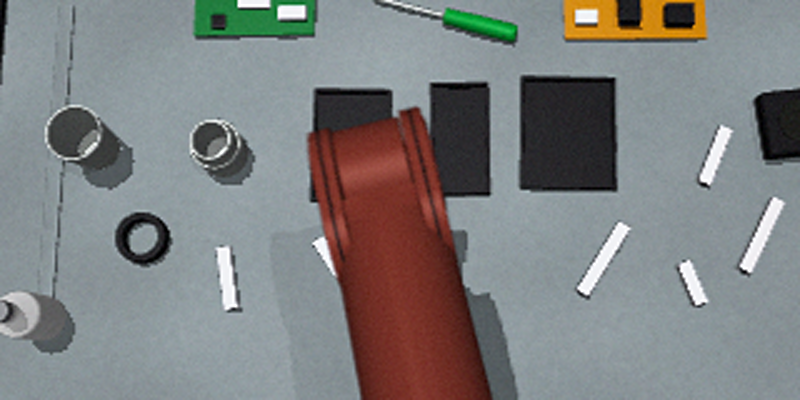

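The medium pot is nested, with its rim at z 90 and centred to 1 mm. Next is the narrow pot.

Request:
step_arm(
  motion=[
    [[0.0046,0.0025,0.0],-0.003,0.087],
    [[0.0046,0.0025,0.03],-0.003,0.087],
    [[0.0046,0.0025,0.065],-0.003,0.087],
    [[0.0046,0.0025,0.104],-0.003,0.087],
    [[0.0046,0.0025,0.104],-0.003,0.087],
    [[0.0046,0.0025,0.104],-0.003,0.025],
    [[0.0046,0.0025,0.104],-0.003,0.025],
    [[0.0046,0.0025,0.104],-0.003,0.025],
  ],
)

```text
time: 8.15
eef_pos: [459.1, 66.5, 113.2]
tool_rot: [[0.001, 1.0, -0.003], [1.0, -0.001, -0.005], [-0.005, -0.003, -1.0]]
ft_force: [-0.6, -0.2, 0.3]
opening: 0.806
```

Request:
step_arm(
  motion=[
    [[0,0,0],0,0.025],
    [[0,0,0],0,0.025],
    [[0,0,0],0,0.025],
    [[0,0,0],0,0.025],
    [[0,0,-0.02],0,0.025],
    [[0,0,-0.06],0,0.025],
    [[0,0,-0.105],0,0.025],
    [[0,0,-0.14],0,0.025],
  ],
)

```text
time: 8.95
eef_pos: [459.5, 67.4, 255.6]
tool_rot: [[0.001, 1.0, -0.002], [1.0, -0.001, -0.005], [-0.005, -0.002, -1.0]]
ft_force: [0.6, -0.4, -0.6]
opening: 0.463
```

```bash
python3 go.py 604.4 325 240 90
```

```text
t 8.95 pos [459.5  67.4 255.6] yaw 89.95 q7 -13.0 open 40.3 F [ 0.6 -0.4 -0.6] tilt 0.3
shift [0.2578, 0.1447, 0.014] turn -0.0009 rows 6.0
```

Request:
step_arm(
  motion=[
    [[0.04,0.0224,0],0,0.025],
    [[0.085,0.0477,0],0,0.025],
    [[0.13,0.073,0],0,0.025],
    [[0.175,0.098,0],0,0.025],
    [[0.22,0.1235,0],0,0.025],
    [[0.2578,0.1447,0],0,0.025],
    [[0.2578,0.1447,0],0,0.025],
    [[0.2578,0.1447,0.013],0,0.025],
  ],
)

```text
time: 9.75
eef_pos: [604.3, 327.3, 240.7]
tool_rot: [[-0.002, 1.0, -0.002], [1.0, 0.002, -0.003], [-0.003, -0.002, -1.0]]
ft_force: [-0.6, -0.3, -0.9]
opening: 0.458
```

```bash
python3 go.py 604.4 325 210 90
```

```text
t 9.75 pos [604.3 327.3 240.7] yaw 90.09 q7 -47.0 open 39.8 F [-0.6 -0.3 -0.9] tilt 0.22
shift [-0.0022, 0.0002, 0.0307] turn 0.0016 rows 1.0
```

Request:
step_arm(
  motion=[
    [[-0.0022,0.0002,0],0,0.025],
    [[-0.0022,0.0002,0.01],0,0.025],
    [[-0.0022,0.0002,0.028],0,0.025],
    [[-0.0022,0.0002,0.028],0,0.025],
    [[-0.0022,0.0002,0.028],0,0.025],
  ],
)

```text
time: 10.25
eef_pos: [604.6, 323.7, 213.0]
tool_rot: [[-0.0, 1.0, -0.002], [1.0, 0.0, -0.004], [-0.004, -0.002, -1.0]]
ft_force: [0.1, 0.8, -1.4]
opening: 0.455
```

```bash
python3 go.py 604.4 325 123 90
python3 - <<'E'
from h import *
p,d=camera("scene");cv2.imwrite("pics/s4.png",cv2.resize(p[95:195,330:460],None,fx=5,fy=5,interpolation=2))
E
```

```text
t 10.25 pos [604.6 323.7 213. ] yaw 90.02 q7 -47.0 open 39.6 F [ 0.1  0.8 -1.4] tilt 0.25
shift [0.0016, 0.0, 0.09] turn 0.0003 rows 2.0
```

View pics/s4.png

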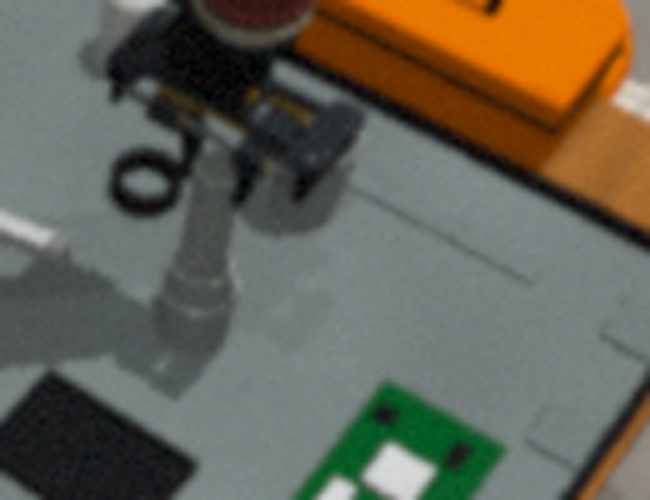

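Request:
step_arm(
  motion=[
    [[0.0014,0,0.006],0,0.025],
    [[0.0014,0,0.018],0,0.025],
    [[0.0014,0,0.03],0,0.025],
    [[0.0014,0,0.042],0,0.025],
    [[0.0014,0,0.054],0,0.025],
    [[0.0014,0,0.064],0,0.025],
    [[0.0014,0,0.074],0,0.025],
    [[0.0014,0,0.083],0,0.025],
  ],
)

```text
time: 11.1
eef_pos: [604.6, 325.4, 129.7]
tool_rot: [[-0.001, 1.0, -0.002], [1.0, 0.001, -0.003], [-0.003, -0.002, -1.0]]
ft_force: [-0.7, 1.0, -0.7]
opening: 0.459
```

```bash
python3 go.py 604.4 325 123 90
```

```text
t 11.1 pos [604.6 325.4 129.7] yaw 90.03 q7 -49.0 open 39.9 F [-0.7  1.  -0.7] tilt 0.2
shift [-0.0004, -0.0002, 0.0067] turn 0.0006 rows 1.0
```

Request:
step_arm(
  motion=[
    [[0,0,0.003],0,0.025],
    [[0,0,0.0055],0,0.025],
    [[0,0,0.0055],0,0.025],
    [[0,0,0.0055],0,0.06],
    [[0,0,0.0055],0,0.06],
    [[0,0,0.0055],0,0.06],
    [[0,0,-0.03],0,0.06],
    [[0,0,-0.07],0,0.06],
  ],
)

```text
time: 11.9
eef_pos: [604.0, 324.9, 199.2]
tool_rot: [[-0.001, 1.0, -0.004], [1.0, 0.001, -0.004], [-0.004, -0.004, -1.0]]
ft_force: [-0.1, 0.7, 0.6]
opening: 0.684
```

```bash
python3 go.py 430.7 313.2 200 9.4
```

```text
t 11.9 pos [604.  324.9 199.2] yaw 90.04 q7 -47.0 open 59.5 F [-0.1  0.7  0.6] tilt 0.35
shift [-0.0116, -0.1733, 0.0] turn 1.4074 rows 10.0
```

Request:
step_arm(
  motion=[
    [[-0.011,-0.04,0],-0.14,0.06],
    [[-0.011,-0.08,0],-0.28,0.06],
    [[-0.011,-0.12,0],-0.42,0.06],
    [[-0.011,-0.15,0],-0.56,0.06],
    [[-0.0116,-0.1733,0],-0.7,0.06],
    [[-0.0116,-0.1733,0],-0.84,0.06],
    [[-0.0116,-0.1733,0],-0.98,0.06],
    [[-0.0116,-0.1733,0],-1.1,0.06],
  ],
)

```text
time: 12.7
eef_pos: [430.7, 313.2, 200.5]
tool_rot: [[-0.894, 0.448, -0.003], [0.448, 0.894, -0.005], [0.001, -0.006, -1.0]]
ft_force: [-0.4, 0.1, 0.3]
opening: 0.689
```

```bash
python3 go.py 430.7 313.2 80 189.4
python3 - <<'E'
from h import *
p,d=camera("top")
for c,a,L,W,uv in bars(p): print("bar",c.round(1),round(a,1),L.round(1),W.round(1),np.round(uv))
P=cloud("top",d);P[d<100]=np.nan
for n,(u,v),H in [("wide",(228,179),60),("med",(228,176),90),("nar",(228,174),120)]:
    Q=P[v-16:v+16,u-16:u+16].reshape(-1,3);T=Q[abs(Q[:,2]-H)<5];print(n,len(T),T[:,2].mean().round(1),np.round(cv2.minEnclosingCircle(T[:,:2].astype(np.float32))[0],1) if len(T) else 0)
E
```

```text
t 12.7 pos [430.7 313.2 200.5] yaw 153.4 q7 8.0 open 59.9 F [-0.4  0.1  0.3] tilt 0.32
shift [-0.0, 0.0006, 0.1205] turn -0.6284 rows 5.0
bar [390.  587.9] 173.3 62.5 47.7 [147. 245.]
bar [ 418.9 -311.8] 20.8 58.3 17.0 [417. 233.]
bar [457.7 175.5] 33.5 57.9 16.6 [271. 222.]
bar [ 452.5 -193.3] 146.6 109.0 16.9 [381. 223.]
bar [ 483.  -408.5] 151.6 108.7 16.8 [444. 213.]
bar [ 594.2 -352.2] 156.1 84.3 16.8 [426. 181.]
wide 79 60.4 [604.4 324.8]
med 57 89.9 [602.9 324.1]
nar 46 119.3 [603.3 325.7]
```

All three pots are nested: rims at 60, 90 and 119 mm, axes within 2 mm. Now the bars.

Request:
step_arm(
  motion=[
    [[0,0.0006,0],-0.14,0.06],
    [[0,0.0006,0.02],-0.28,0.06],
    [[0,0.0006,0.05],-0.42,0.06],
    [[0,0.0006,0.08],-0.56,0.06],
    [[0,0.0006,0.11],-0.6284,0.06],
    [[0,0.0006,0.14],-0.6284,0.06],
    [[0,0.0006,0.14],-0.6284,0.06],
    [[0,0.0006,0.14],-0.6284,0.06],
  ],
)

```text
time: 13.55
eef_pos: [430.5, 313.4, 61.0]
tool_rot: [[-0.986, -0.169, -0.004], [-0.169, 0.986, -0.005], [0.005, -0.004, -1.0]]
ft_force: [-0.7, 0.3, 0.2]
opening: 0.687
```

```bash
python3 go.py 430.7 313.2 28.5 189.4
```

```text
t 13.55 pos [430.5 313.4  61. ] yaw -170.3 q7 33.0 open 59.8 F [-0.7  0.3  0.2] tilt 0.34
shift [-0.0003, -0.0001, 0.0325] turn 0.0053 rows 1.0
```

Request:
step_arm(
  motion=[
    [[0,0,0.016],0.005,0.06],
    [[0,0,0.032],0.005,0.06],
    [[0,0,0.033],0.005,0.06],
    [[0,0,0.033],0.005,0.06],
    [[0,0,0.033],0.005,0.008],
    [[0,0,0.033],0.005,0.008],
    [[0,0,0.033],0.005,0.008],
    [[0,0,0.033],0.005,0.008],
  ],
)

```text
time: 14.35
eef_pos: [430.5, 313.3, 28.2]
tool_rot: [[-0.987, -0.163, -0.004], [-0.163, 0.987, -0.004], [0.004, -0.004, -1.0]]
ft_force: [0.0, -0.1, -0.3]
opening: 0.412
```

Request:
step_arm(
  motion=[
    [[0,0,0],0,0.008],
    [[0,0,0],0,0.008],
    [[0,0,0],0,0.008],
    [[0,0,0],0,0.008],
    [[0,0,-0.01],0,0.008],
    [[0,0,-0.04],0,0.008],
    [[0,0,-0.08],0,0.008],
    [[0,0,-0.08],0,0.008],
  ],
)

```text
time: 15.15
eef_pos: [432.3, 316.0, 113.1]
tool_rot: [[-0.986, -0.164, 0.002], [-0.164, 0.986, -0.001], [-0.002, -0.001, -1.0]]
ft_force: [-0.0, 0.4, -1.5]
opening: 0.207
```

```bash
python3 go.py 642 148 100 90
```

```text
t 15.15 pos [432.3 316.  113.1] yaw -170.56 q7 35.0 open 18.0 F [-0.   0.4 -1.5] tilt 0.11
shift [-0.1793, -0.2001, 0.0136] turn 1.7355 rows 12.0
```

Request:
step_arm(
  motion=[
    [[-0.025,-0.028,0],0.14,0.008],
    [[-0.05,-0.056,0],0.28,0.008],
    [[-0.075,-0.084,0],0.42,0.008],
    [[-0.1,-0.112,0],0.56,0.008],
    [[-0.125,-0.14,0],0.7,0.008],
    [[-0.15,-0.168,0],0.84,0.008],
    [[-0.179,-0.2,0],0.98,0.008],
    [[-0.179,-0.2,0],1.12,0.008],
  ],
)

```text
time: 15.95
eef_pos: [645.9, 141.5, 112.9]
tool_rot: [[-0.566, 0.824, 0.003], [0.824, 0.566, -0.003], [-0.004, 0.001, -1.0]]
ft_force: [1.0, -0.7, -1.2]
opening: 0.204
```

```bash
python3 go.py 642 148 80 90
```

```text
t 15.95 pos [645.9 141.5 112.9] yaw 124.47 q7 -0.0 open 17.8 F [ 1.  -0.7 -1.2] tilt 0.24
shift [0.0077, 0.0004, 0.0329] turn 0.6016 rows 5.0
```

Request:
step_arm(
  motion=[
    [[0.0077,0.0004,0],0.14,0.008],
    [[0.0077,0.0004,0],0.28,0.008],
    [[0.0077,0.0004,0],0.42,0.008],
    [[0.0077,0.0004,0],0.56,0.008],
    [[0.0077,0.0004,0.01],0.602,0.008],
    [[0.0077,0.0004,0.033],0.602,0.008],
    [[0.0077,0.0004,0.05],0.602,0.008],
    [[0.0077,0.0004,0.05],0.602,0.008],
  ],
)

```text
time: 16.75
eef_pos: [640.3, 147.3, 60.0]
tool_rot: [[-0.0, 1.0, -0.002], [1.0, 0.0, -0.004], [-0.004, -0.002, -1.0]]
ft_force: [-0.8, -0.2, -1.2]
opening: 0.207
```

```bash
python3 go.py 642 148 33 90
python3 - <<'E'
from h import *
p,d=camera("scene");cv2.imwrite("pics/s5.png",cv2.resize(p[130:230,280:410],None,fx=5,fy=5,interpolation=2))
E
```

```text
t 16.75 pos [640.3 147.3  60. ] yaw 90.0 q7 -34.0 open 18.0 F [-0.8 -0.2 -1.2] tilt 0.24
shift [0.0008, 0.0017, 0.027] turn 0.0 rows 1.0
```

View pics/s5.png

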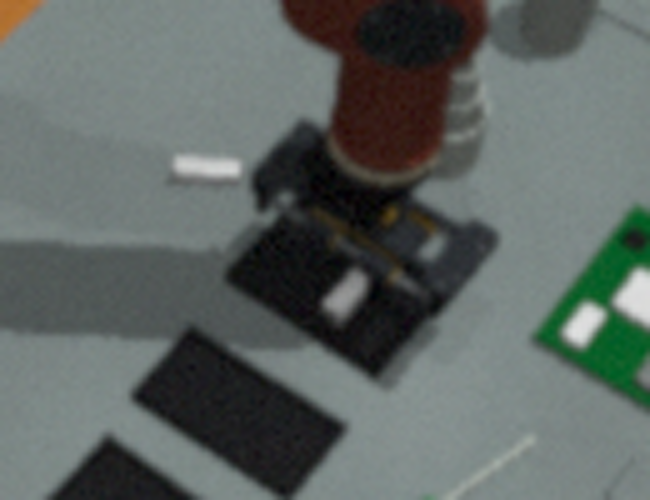

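Request:
step_arm(
  motion=[
    [[0.0008,0.0017,0.012],0,0.008],
    [[0.0008,0.0017,0.022],0,0.008],
    [[0.0008,0.0017,0.0275],0,0.008],
    [[0.0008,0.0017,0.0275],0,0.008],
    [[0.0008,0.0017,0.0275],0,0.04],
    [[0.0008,0.0017,0.0275],0,0.04],
    [[0.0008,0.0017,0.0275],0,0.04],
    [[0.0008,0.0017,0.0275],0,0.04],
  ],
)

```text
time: 17.6
eef_pos: [643.0, 148.4, 34.5]
tool_rot: [[0.0, 1.0, 0.001], [1.0, -0.0, -0.003], [-0.003, 0.001, -1.0]]
ft_force: [-1.4, -0.1, -0.6]
opening: 0.436
```

Request:
step_arm(
  motion=[
    [[0,0,-0.02],0,0.04],
    [[0,0,-0.05],0,0.04],
    [[0,0,-0.09],0,0.04],
    [[0,0,-0.09],0,0.04],
  ],
)

```text
time: 18.0
eef_pos: [645.6, 150.2, 130.6]
tool_rot: [[-0.0, 1.0, 0.009], [1.0, 0.0, -0.001], [-0.001, 0.009, -1.0]]
ft_force: [0.8, 0.9, 0.2]
opening: 0.456
```

```bash
python3 go.py 457.7 175.5 100 213.5
```

```text
t 18.0 pos [645.6 150.2 130.6] yaw 90.0 q7 -32.0 open 39.7 F [0.8 0.9 0.2] tilt 0.52
shift [0.0253, -0.1882, 0.0289] turn -2.1555 rows 15.0
```

Request:
step_arm(
  motion=[
    [[0.004,-0.03,0],0.14,0.04],
    [[0.009,-0.065,0],0.28,0.04],
    [[0.014,-0.1,0],0.42,0.04],
    [[0.019,-0.14,0],0.56,0.04],
    [[0.0253,-0.188,0],0.7,0.04],
    [[0.0253,-0.188,0.01],0.84,0.04],
    [[0.0253,-0.188,0.029],0.986,0.04],
    [[0.0253,-0.188,0.029],0.986,0.04],
  ],
)

```text
time: 18.8
eef_pos: [456.6, 174.8, 98.4]
tool_rot: [[0.835, 0.55, 0.007], [0.55, -0.835, -0.002], [0.004, 0.006, -1.0]]
ft_force: [-0.4, -0.7, -0.6]
opening: 0.464
```

```bash
python3 go.py 457.7 175.5 60 33.5;python3 - <<'E'
from h import *
p,d=camera("top")
for c,a,L,W,uv in bars(p): print("bar",c.round(1),round(a,1),L.round(1),W.round(1),np.round(uv))
E
```

```text
t 18.8 pos [456.6 174.8  98.4] yaw 33.37 q7 -91.0 open 40.4 F [-0.4 -0.7 -0.6] tilt 0.41
shift [0.0012, -0.0002, 0.0384] turn -0.0022 rows 1.0
bar [389.9 587.9] 173.2 62.5 47.7 [147. 245.]
bar [ 418.9 -311.8] 20.8 58.3 17.0 [417. 233.]
bar [ 452.5 -193.3] 146.5 109.1 16.9 [381. 223.]
bar [ 482.9 -408.5] 151.6 108.7 16.7 [444. 213.]
bar [ 594.1 -352.1] 156.1 84.3 16.7 [426. 181.]
bar [642.3 146.7] 89.8 83.9 17.6 [280. 169.]
```

Request:
step_arm(
  motion=[
    [[0.0012,0,0.02],0,0.04],
    [[0.0012,0,0.04],0,0.04],
    [[0.0012,0,0.06],0,0.04],
    [[0.0012,0,0.07],0,0.04],
    [[0.0012,0,0.07],0,0.04],
    [[0.0012,0,0.07],0,0.008],
    [[0.0012,0,0.07],0,0.008],
    [[0.0012,0,0.07],0,0.008],
  ],
)

```text
time: 19.65
eef_pos: [459.3, 176.0, 30.3]
tool_rot: [[0.832, 0.555, 0.009], [0.555, -0.832, -0.001], [0.007, 0.006, -1.0]]
ft_force: [0.5, -0.0, -0.4]
opening: 0.269
```

Request:
step_arm(
  motion=[
    [[0,0,0],0,0.008],
    [[0,0,0],0,0.008],
    [[0,0,0],0,0.008],
    [[0,0,-0.01],0,0.008],
    [[0,0,-0.04],0,0.008],
    [[0,0,-0.07],0,0.008],
    [[0,0,-0.07],0,0.008],
  ],
)

```text
time: 20.35
eef_pos: [460.8, 177.3, 104.4]
tool_rot: [[0.831, 0.556, 0.015], [0.556, -0.831, 0.0], [0.012, 0.008, -1.0]]
ft_force: [0.2, 0.6, -1.6]
opening: 0.2
```

```bash
python3 go.py 650 -1 100 90
```

```text
t 20.35 pos [460.8 177.3 104.4] yaw 33.75 q7 -90.0 open 17.4 F [ 0.2  0.6 -1.6] tilt 0.85
shift [0.0581, 0.2533, 0.0072] turn -0.9817 rows 7.0
```

Request:
step_arm(
  motion=[
    [[0.009,0.04,0],-0.14,0.008],
    [[0.018,0.08,0],-0.28,0.008],
    [[0.027,0.12,0],-0.42,0.008],
    [[0.036,0.16,0],-0.56,0.008],
    [[0.045,0.2,0],-0.7,0.008],
    [[0.054,0.24,0],-0.84,0.008],
    [[0.0581,0.2533,0.01],-0.982,0.008],
    [[0.0581,0.2533,0.03],-0.982,0.008],
  ],
)

```text
time: 21.15
eef_pos: [652.6, -4.1, 77.4]
tool_rot: [[-0.001, 1.0, 0.017], [1.0, 0.001, -0.0], [-0.0, 0.017, -1.0]]
ft_force: [-0.2, 0.4, -0.7]
opening: 0.203
```

```bash
python3 go.py 650 -1 35 90
```

```text
t 21.15 pos [652.6  -4.1  77.4] yaw 90.08 q7 -19.0 open 17.6 F [-0.2  0.4 -0.7] tilt 0.98
shift [0.0031, -0.0034, 0.0424] turn 0.0014 rows 1.0
```

Request:
step_arm(
  motion=[
    [[0.004,-0.003,0.0],0,0.008],
    [[0.004,-0.003,0.015],0,0.008],
    [[0.004,-0.003,0.03],0,0.008],
    [[0.004,-0.003,0.042],0,0.008],
    [[0.004,-0.003,0.042],0,0.008],
    [[0.004,-0.003,0.042],0,0.04],
    [[0.004,-0.003,0.042],0,0.04],
    [[0.004,-0.003,0.042],0,0.04],
  ],
)

```text
time: 21.95
eef_pos: [650.5, -0.0, 35.6]
tool_rot: [[-0.001, 1.0, 0.018], [1.0, 0.001, -0.0], [-0.0, 0.018, -1.0]]
ft_force: [0.7, 0.2, -1.3]
opening: 0.391
```

Request:
step_arm(
  motion=[
    [[0,0,0],0,0.04],
    [[0,0,-0.02],0,0.04],
    [[0,0,-0.05],0,0.04],
    [[0,0,-0.09],0,0.04],
    [[0,0,-0.09],0,0.04],
  ],
)

```text
time: 22.45
eef_pos: [651.8, 0.7, 131.6]
tool_rot: [[-0.001, 1.0, 0.026], [1.0, 0.001, -0.0], [-0.0, 0.026, -1.0]]
ft_force: [0.7, 0.2, 1.2]
opening: 0.461
```

```bash
python3 go.py 452.5 -193.3 100 146.5
```

```text
t 22.45 pos [651.8   0.7 131.6] yaw 90.08 q7 -18.0 open 40.1 F [0.7 0.2 1.2] tilt 1.49
shift [-0.1937, -0.2004, 0.0264] turn -0.9847 rows 7.0
```

Request:
step_arm(
  motion=[
    [[-0.03,-0.03,0],-0.14,0.04],
    [[-0.06,-0.06,0],-0.28,0.04],
    [[-0.09,-0.09,0],-0.42,0.04],
    [[-0.12,-0.12,0],-0.56,0.04],
    [[-0.15,-0.155,0],-0.7,0.04],
    [[-0.18,-0.19,0],-0.84,0.04],
    [[-0.1937,-0.2004,0.01],-0.9847,0.04],
    [[-0.1937,-0.2004,0.026],-0.9847,0.04],
  ],
)

```text
time: 23.25
eef_pos: [450.2, -197.4, 100.4]
tool_rot: [[-0.834, 0.551, 0.026], [0.551, 0.834, -0.004], [-0.023, 0.011, -1.0]]
ft_force: [0.2, -0.3, -0.2]
opening: 0.462
```

```bash
python3 go.py 452.5 -193.3 28 146.5;python3 - <<'E'
from h import *
p,d=camera("top")
for c,a,L,W,uv in bars(p): print("bar",c.round(1),round(a,1),L.round(1),W.round(1),np.round(uv))
E
python3 go.py 452.5 -193.3 28 146.5
```

```text
t 23.25 pos [ 450.2 -197.4  100.4] yaw 146.52 q7 65.0 open 40.2 F [ 0.2 -0.3 -0.2] tilt 1.49
shift [0.0021, 0.0038, 0.0725] turn 0.0004 rows 2.0
bar [390.1 588. ] 172.2 62.4 47.7 [147. 245.]
bar [ 483.  -408.5] 151.7 108.7 16.7 [444. 213.]
bar [ 602.7 -355.7] 154.9 66.2 16.8 [427. 179.]
bar [643.1 142.5] 88.6 85.1 17.0 [282. 169.]
bar [651.5  -1.5] 89.8 60.1 17.6 [323. 166.]
t 23.3 pos [ 450.3 -195.    97.9] yaw 146.38 q7 65.0 open 39.6 F [-1.5  0.9 -1.9] tilt 1.37
shift [0.0005, 0.0018, 0.0699] turn -0.0022 rows 2.0
```

Request:
step_arm(
  motion=[
    [[0.0005,0.0018,0.01],0,0.04],
    [[0.0005,0.0018,0.03],0,0.04],
    [[0.0005,0.0018,0.05],0,0.04],
    [[0.0005,0.0018,0.07],0,0.04],
    [[0.0005,0.0018,0.07],0,0.04],
    [[0.0005,0.0018,0.07],0,0.008],
    [[0.0005,0.0018,0.07],0,0.008],
    [[0.0005,0.0018,0.07],0,0.008],
  ],
)

```text
time: 24.1
eef_pos: [452.8, -192.7, 27.9]
tool_rot: [[-0.833, 0.553, 0.024], [0.553, 0.833, -0.0], [-0.02, 0.013, -1.0]]
ft_force: [-0.0, 0.2, 0.1]
opening: 0.27
```

Request:
step_arm(
  motion=[
    [[0,0,0],0,0.008],
    [[0,0,0],0,0.008],
    [[0,0,0],0,0.008],
    [[0,0,-0.01],0,0.008],
    [[0,0,-0.03],0,0.008],
    [[0,0,-0.05],0,0.008],
    [[0,0,-0.07],0,0.008],
    [[0,0,-0.07],0,0.008],
  ],
)

```text
time: 24.9
eef_pos: [452.6, -193.2, 100.7]
tool_rot: [[-0.832, 0.553, 0.028], [0.554, 0.833, -0.003], [-0.025, 0.013, -1.0]]
ft_force: [0.4, 0.4, -2.1]
opening: 0.211
```

```bash
python3 go.py 657 -152 100 90
```

```text
t 24.9 pos [ 452.6 -193.2  100.7] yaw 146.38 q7 64.0 open 18.4 F [ 0.4  0.4 -2.1] tilt 1.59
shift [-0.1473, 0.1474, 0.0062] turn 0.984 rows 7.0
```

Request:
step_arm(
  motion=[
    [[-0.021,0.021,0],0.14,0.008],
    [[-0.042,0.042,0],0.28,0.008],
    [[-0.063,0.063,0],0.42,0.008],
    [[-0.084,0.084,0],0.56,0.008],
    [[-0.105,0.105,0],0.7,0.008],
    [[-0.126,0.126,0],0.84,0.008],
    [[-0.1473,0.1474,0],0.984,0.008],
    [[-0.1473,0.1474,0.01],0.984,0.008],
  ],
)

```text
time: 25.7
eef_pos: [660.8, -149.7, 96.9]
tool_rot: [[0.003, 1.0, 0.031], [1.0, -0.003, -0.002], [-0.002, 0.031, -1.0]]
ft_force: [0.2, 1.0, -0.8]
opening: 0.204
```

```bash
python3 go.py 657 -152 32.5 90
```

```text
t 25.7 pos [ 660.8 -149.7   96.9] yaw 89.85 q7 -5.0 open 17.7 F [ 0.2  1.  -0.8] tilt 1.79
shift [-0.0022, -0.0058, 0.0643] turn -0.0027 rows 2.0
```

Request:
step_arm(
  motion=[
    [[-0.0022,-0.0058,0.0],-0.003,0.008],
    [[-0.0022,-0.0058,0.025],-0.003,0.008],
    [[-0.0022,-0.0058,0.05],-0.003,0.008],
    [[-0.0022,-0.0058,0.064],-0.003,0.008],
    [[-0.0022,-0.0058,0.064],-0.003,0.008],
    [[-0.0022,-0.0058,0.064],-0.003,0.04],
    [[-0.0022,-0.0058,0.064],-0.003,0.04],
    [[-0.0022,-0.0058,0.064],-0.003,0.04],
  ],
)

```text
time: 26.5
eef_pos: [657.1, -152.2, 33.4]
tool_rot: [[-0.0, 0.999, 0.032], [1.0, 0.0, -0.002], [-0.002, 0.032, -0.999]]
ft_force: [1.2, -0.0, -0.0]
opening: 0.39
```

Request:
step_arm(
  motion=[
    [[0,0,0],0,0.04],
    [[0,0,-0.02],0,0.04],
    [[0,0,-0.05],0,0.04],
    [[0,0,-0.08],0,0.04],
    [[0,0,-0.08],0,0.04],
    [[0,0,-0.08],0,0.04],
    [[0,0,-0.08],0,0.04],
  ],
)

```text
time: 27.2
eef_pos: [653.9, -152.1, 112.4]
tool_rot: [[-0.0, 1.0, 0.031], [1.0, 0.0, -0.002], [-0.002, 0.031, -1.0]]
ft_force: [-0.4, 0.3, -0.3]
opening: 0.461
```

```bash
python3 go.py 594 -352 100 156
```

```text
t 27.2 pos [ 653.9 -152.1  112.4] yaw 90.01 q7 -4.0 open 40.1 F [-0.4  0.3 -0.3] tilt 1.76
shift [-0.1998, -0.0603, 0.0109] turn -1.1517 rows 8.0
```

Request:
step_arm(
  motion=[
    [[-0.03,-0.009,0],-0.145,0.04],
    [[-0.06,-0.018,0],-0.29,0.04],
    [[-0.09,-0.027,0],-0.435,0.04],
    [[-0.12,-0.036,0],-0.58,0.04],
    [[-0.15,-0.045,0],-0.725,0.04],
    [[-0.18,-0.054,0],-0.87,0.04],
    [[-0.1998,-0.06,0],-1.01,0.04],
    [[-0.1998,-0.06,0],-1.15,0.04],
  ],
)

```text
time: 28.0
eef_pos: [591.3, -356.6, 108.8]
tool_rot: [[-0.913, 0.408, 0.028], [0.408, 0.913, -0.002], [-0.026, 0.009, -1.0]]
ft_force: [0.0, -0.0, -0.2]
opening: 0.46
```

```bash
python3 - <<'E'
from h import *
p,d=camera("top");cv2.imwrite("pics/t6.png",cv2.resize(p[120:280,140:460],None,fx=2.5,fy=2.5,interpolation=2))
for c,a,L,W,uv in bars(p): print("bar",c.round(1),round(a,1),L.round(1),W.round(1),np.round(uv))
E
python3 go.py 594 -352 29 156
```

```text
bar [390.2 587.9] 172.9 62.4 47.7 [147. 245.]
bar [ 419.  -311.7] 20.8 58.3 17.0 [417. 233.]
bar [643.1 142.5] 88.6 85.2 17.1 [282. 169.]
bar [651.5  -1.5] 89.8 60.3 17.7 [324. 166.]
bar [ 657.4 -154.3] 89.5 110.7 17.8 [368. 164.]
t 28.05 pos [ 592.1 -354.4  108.9] yaw 156.51 q7 76.0 open 40.2 F [-0.6  0.8  0.6] tilt 1.61
shift [0.0013, 0.0021, 0.0799] turn 0.0089 rows 2.0
```

View pics/t6.png

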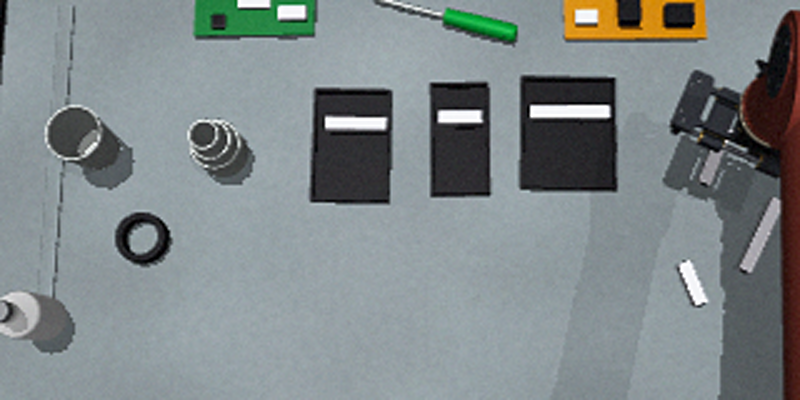

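Four things in place: the nested pots at (216,140), and one bar in each tray at (355,123), (459,116) and (570,111). All of them are inside with margin. The gripper is over the second middle bar.

Request:
step_arm(
  motion=[
    [[0.0013,0.0021,0.0],0.009,0.04],
    [[0.0013,0.0021,0.025],0.009,0.04],
    [[0.0013,0.0021,0.05],0.009,0.04],
    [[0.0013,0.0021,0.075],0.009,0.04],
    [[0.0013,0.0021,0.08],0.009,0.04],
    [[0.0013,0.0021,0.08],0.009,0.008],
    [[0.0013,0.0021,0.08],0.009,0.008],
    [[0.0013,0.0021,0.08],0.009,0.008],
  ],
)

```text
time: 28.85
eef_pos: [594.7, -352.0, 30.0]
tool_rot: [[-0.913, 0.407, 0.029], [0.407, 0.913, -0.002], [-0.028, 0.01, -1.0]]
ft_force: [0.1, -0.5, -0.3]
opening: 0.272
```

Request:
step_arm(
  motion=[
    [[0,0,0],0,0.008],
    [[0,0,0],0,0.008],
    [[0,0,0],0,0.008],
    [[0,0,-0.015],0,0.008],
    [[0,0,-0.045],0,0.008],
    [[0,0,-0.08],0,0.008],
    [[0,0,-0.08],0,0.008],
    [[0,0,-0.08],0,0.008],
  ],
)

```text
time: 29.65
eef_pos: [592.9, -352.1, 111.7]
tool_rot: [[-0.913, 0.407, 0.031], [0.407, 0.913, -0.003], [-0.03, 0.01, -1.0]]
ft_force: [-0.1, 0.2, -2.2]
opening: 0.206
```

```bash
python3 go.py 582 149 110 90
```

```text
t 29.65 pos [ 592.9 -352.1  111.7] yaw 155.95 q7 75.0 open 17.9 F [-0.1  0.2 -2.2] tilt 1.8
shift [0.2142, 0.4532, -0.0003] turn 1.151 rows 11.0
```

Request:
step_arm(
  motion=[
    [[0.017,0.036,0],0.14,0.008],
    [[0.036,0.076,0],0.28,0.008],
    [[0.055,0.116,0],0.42,0.008],
    [[0.074,0.157,0],0.56,0.008],
    [[0.093,0.197,0],0.7,0.008],
    [[0.112,0.237,0],0.84,0.008],
    [[0.131,0.277,0],0.98,0.008],
    [[0.15,0.317,0],1.12,0.008],
  ],
)

```text
time: 30.45
eef_pos: [584.0, -0.0, 109.6]
tool_rot: [[-0.025, 0.999, 0.03], [1.0, 0.025, -0.004], [-0.004, 0.03, -1.0]]
ft_force: [0.5, 0.3, -0.8]
opening: 0.209
```

```bash
python3 go.py 582 149 110 90
```

```text
t 30.45 pos [584.   -0.  109.6] yaw 91.43 q7 -17.0 open 18.2 F [ 0.5  0.3 -0.8] tilt 1.71
shift [0.149, 0.0017, -0.001] turn 0.025 rows 3.0
```

Request:
step_arm(
  motion=[
    [[0.04,0.0017,0],0.025,0.008],
    [[0.08,0.0017,0],0.025,0.008],
    [[0.12,0.0017,0],0.025,0.008],
    [[0.149,0.0017,0],0.025,0.008],
    [[0.149,0.0017,0],0.025,0.008],
    [[0.149,0.0017,0.02],0.025,0.008],
    [[0.149,0.0017,0.04],0.025,0.008],
    [[0.149,0.0017,0.04],0.025,0.008],
  ],
)

```text
time: 31.25
eef_pos: [581.2, 147.0, 65.8]
tool_rot: [[0.001, 1.0, 0.024], [1.0, -0.001, -0.005], [-0.005, 0.024, -1.0]]
ft_force: [-0.8, -0.4, -1.6]
opening: 0.206
```

```bash
python3 go.py 582 149 34.5 90
```

```text
t 31.25 pos [581.2 147.   65.8] yaw 89.96 q7 -36.0 open 17.9 F [-0.8 -0.4 -1.6] tilt 1.42
shift [0.0021, 0.0, 0.0313] turn -0.0006 rows 1.0
```

Request:
step_arm(
  motion=[
    [[0.002,0.0,0.01],0,0.008],
    [[0.002,0.0,0.02],0,0.008],
    [[0.002,0.0,0.0315],0,0.008],
    [[0.002,0.0,0.0315],0,0.008],
    [[0.002,0.0,0.0315],0,0.008],
    [[0.002,0.0,0.0315],0,0.04],
    [[0.002,0.0,0.0315],0,0.04],
    [[0.002,0.0,0.0315],0,0.04],
  ],
)

```text
time: 32.05
eef_pos: [582.0, 148.8, 34.4]
tool_rot: [[0.001, 1.0, 0.024], [1.0, -0.001, -0.005], [-0.005, 0.024, -1.0]]
ft_force: [-0.1, -0.1, 0.6]
opening: 0.394
```

Request:
step_arm(
  motion=[
    [[0,0,0],0,0.04],
    [[0,0,-0.02],0,0.04],
    [[0,0,-0.05],0,0.04],
    [[0,0,-0.08],0,0.04],
    [[0,0,-0.08],0,0.04],
    [[0,0,-0.08],0,0.04],
  ],
)

```text
time: 32.65
eef_pos: [580.5, 149.2, 115.0]
tool_rot: [[0.001, 1.0, 0.026], [1.0, -0.001, -0.005], [-0.005, 0.026, -1.0]]
ft_force: [-0.2, -0.1, -0.2]
opening: 0.46
```

```bash
python3 go.py 483 -408.5 110 151.7
```

```text
t 32.65 pos [580.5 149.2 115. ] yaw 89.95 q7 -34.0 open 40.1 F [-0.2 -0.1 -0.2] tilt 1.52
shift [-0.5578, -0.0972, 0.0054] turn -1.0778 rows 12.0
```

Request:
step_arm(
  motion=[
    [[-0.045,-0.008,0],-0.14,0.04],
    [[-0.09,-0.016,0],-0.28,0.04],
    [[-0.135,-0.023,0],-0.42,0.04],
    [[-0.18,-0.031,0],-0.56,0.04],
    [[-0.225,-0.039,0],-0.7,0.04],
    [[-0.27,-0.047,0],-0.84,0.04],
    [[-0.315,-0.055,0],-0.98,0.04],
    [[-0.36,-0.063,0],-1.078,0.04],
  ],
)

```text
time: 33.45
eef_pos: [515.9, -212.2, 114.2]
tool_rot: [[-0.883, 0.468, 0.025], [0.469, 0.883, -0.005], [-0.024, 0.008, -1.0]]
ft_force: [0.9, -0.1, 0.6]
opening: 0.462
```

```bash
python3 go.py 483 -408.5 110 151.7
```

```text
t 33.45 pos [ 515.9 -212.2  114.2] yaw 152.05 q7 65.0 open 40.2 F [ 0.9 -0.1  0.6] tilt 1.45
shift [-0.0628, -0.1889, 0.0043] turn 0.0062 rows 4.0
```

Request:
step_arm(
  motion=[
    [[-0.013,-0.04,0],0.006,0.04],
    [[-0.027,-0.08,0],0.006,0.04],
    [[-0.04,-0.12,0],0.006,0.04],
    [[-0.053,-0.16,0],0.006,0.04],
    [[-0.0628,-0.1889,0],0.006,0.04],
    [[-0.0628,-0.1889,0],0.006,0.04],
    [[-0.0628,-0.1889,0],0.006,0.04],
  ],
)

```text
time: 34.15
eef_pos: [482.1, -408.4, 112.7]
tool_rot: [[-0.88, 0.475, 0.024], [0.475, 0.88, -0.003], [-0.022, 0.009, -1.0]]
ft_force: [-0.2, 1.5, -0.3]
opening: 0.459
```

```bash
python3 - <<'E'
from h import *
p,d=camera("top")
for c,a,L,W,uv in bars(p): print("bar",c.round(1),round(a,1),L.round(1),W.round(1),np.round(uv))
p,d=camera("scene");cv2.imwrite("pics/s7.png",cv2.resize(p[190:320,180:350],None,fx=4,fy=4,interpolation=2))
E
python3 go.py 483 -408.5 28.5 151.7
```

```text
bar [390.1 587.8] 172.9 62.3 47.8 [147. 245.]
bar [ 418.9 -311.7] 20.9 58.4 16.8 [417. 233.]
bar [582.3 149.6] 89.7 84.5 17.2 [280. 186.]
bar [643.1 142.5] 88.6 85.1 17.0 [282. 169.]
bar [651.5  -1.5] 89.8 60.3 17.6 [323. 166.]
bar [ 657.4 -154.3] 89.5 110.7 17.8 [368. 164.]
t 34.25 pos [ 483.1 -406.8  113.5] yaw 151.81 q7 82.0 open 40.0 F [ 0.1 -0.7 -0.1] tilt 1.4
shift [0.0013, -0.0023, 0.085] turn 0.0019 rows 2.0
```

View pics/s7.png

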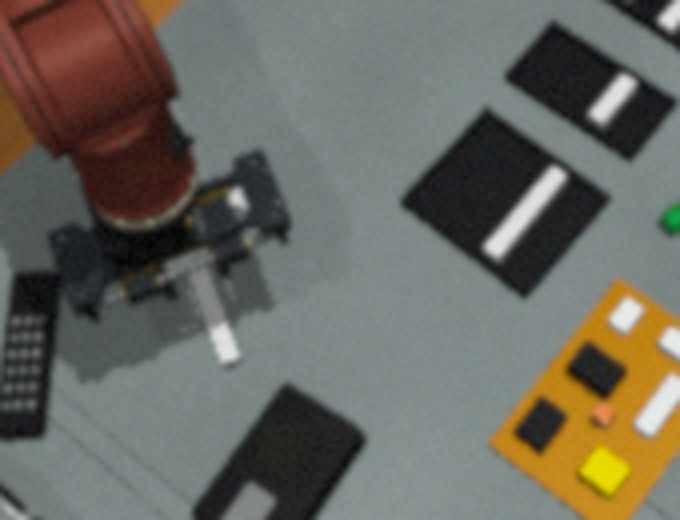

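Request:
step_arm(
  motion=[
    [[0.0013,-0.0018,0.0],0,0.04],
    [[0.0013,-0.0018,0.025],0,0.04],
    [[0.0013,-0.0018,0.05],0,0.04],
    [[0.0013,-0.0018,0.075],0,0.04],
    [[0.0013,-0.0018,0.085],0,0.04],
    [[0.0013,-0.0018,0.085],0,0.04],
    [[0.0013,-0.0018,0.085],0,0.008],
    [[0.0013,-0.0018,0.085],0,0.008],
  ],
)

```text
time: 35.05
eef_pos: [483.8, -408.2, 29.6]
tool_rot: [[-0.881, 0.472, 0.025], [0.472, 0.882, -0.004], [-0.024, 0.008, -1.0]]
ft_force: [-1.1, 0.3, 0.7]
opening: 0.355
```

Request:
step_arm(
  motion=[
    [[0,0,0],0,0.008],
    [[0,0,0],0,0.008],
    [[0,0,0],0,0.008],
    [[0,0,0],0,0.008],
    [[0,0,-0.015],0,0.008],
    [[0,0,-0.045],0,0.008],
    [[0,0,-0.08],0,0.008],
    [[0,0,-0.08],0,0.008],
  ],
)

```text
time: 35.85
eef_pos: [484.1, -409.1, 115.3]
tool_rot: [[-0.881, 0.472, 0.031], [0.472, 0.882, -0.009], [-0.031, 0.007, -0.999]]
ft_force: [0.9, 0.3, -0.0]
opening: 0.205
```

```bash
python3 go.py 597 -152 110 90
```

```text
t 35.85 pos [ 484.1 -409.1  115.3] yaw 151.83 q7 82.0 open 17.8 F [ 0.9  0.3 -0. ] tilt 1.83
shift [0.022, 0.2799, 0.0064] turn 1.0792 rows 8.0
```

Request:
step_arm(
  motion=[
    [[0.003,0.036,0],0.14,0.008],
    [[0.006,0.076,0],0.28,0.008],
    [[0.009,0.116,0],0.42,0.008],
    [[0.012,0.157,0],0.56,0.008],
    [[0.015,0.197,0],0.7,0.008],
    [[0.018,0.237,0],0.84,0.008],
    [[0.022,0.28,0],0.98,0.008],
    [[0.022,0.28,0],1.08,0.008],
  ],
)

```text
time: 36.65
eef_pos: [598.9, -143.3, 117.2]
tool_rot: [[-0.003, 0.999, 0.033], [1.0, 0.003, -0.005], [-0.005, 0.033, -0.999]]
ft_force: [-0.4, 0.3, -1.4]
opening: 0.208
```

```bash
python3 go.py 597 -152 75 90
```

```text
t 36.65 pos [ 598.9 -143.3  117.2] yaw 90.17 q7 -3.0 open 18.1 F [-0.4  0.3 -1.4] tilt 1.89
shift [-0.0085, -0.0033, 0.0421] turn 0.003 rows 1.0
```

Request:
step_arm(
  motion=[
    [[-0.0085,-0.0033,0],0.003,0.008],
    [[-0.0085,-0.0033,0.01],0.003,0.008],
    [[-0.0085,-0.0033,0.035],0.003,0.008],
    [[-0.0085,-0.0033,0.05],0.003,0.008],
    [[-0.0085,-0.0033,0.05],0.003,0.008],
    [[-0.0085,-0.0033,0.05],0.003,0.008],
  ],
)

```text
time: 37.25
eef_pos: [597.0, -152.6, 66.9]
tool_rot: [[0.0, 0.999, 0.032], [1.0, 0.0, -0.004], [-0.004, 0.032, -0.999]]
ft_force: [0.3, -0.6, -0.7]
opening: 0.202
```

```bash
python3 go.py 597 -152 34 90
```

```text
t 37.25 pos [ 597.  -152.6   66.9] yaw 89.99 q7 -4.0 open 17.6 F [ 0.3 -0.6 -0.7] tilt 1.85
shift [0.0008, -0.001, 0.0329] turn -0.0001 rows 1.0
```

Request:
step_arm(
  motion=[
    [[0.0008,-0.001,0.01],0,0.008],
    [[0.0008,-0.001,0.02],0,0.008],
    [[0.0008,-0.001,0.033],0,0.008],
    [[0.0008,-0.001,0.033],0,0.008],
    [[0.0008,-0.001,0.033],0,0.008],
    [[0.0008,-0.001,0.033],0,0.04],
    [[0.0008,-0.001,0.033],0,0.04],
    [[0.0008,-0.001,0.033],0,0.04],
  ],
)

```text
time: 38.05
eef_pos: [597.0, -152.0, 34.0]
tool_rot: [[0.0, 0.999, 0.032], [1.0, 0.0, -0.005], [-0.005, 0.032, -0.999]]
ft_force: [0.1, 0.9, 0.5]
opening: 0.395
```

Request:
step_arm(
  motion=[
    [[0,0,0],0,0.04],
    [[0,0,-0.02],0,0.04],
    [[0,0,-0.05],0,0.04],
    [[0,0,-0.08],0,0.04],
    [[0,0,-0.08],0,0.04],
    [[0,0,-0.08],0,0.04],
  ],
)

```text
time: 38.65
eef_pos: [594.9, -151.9, 114.6]
tool_rot: [[0.0, 0.999, 0.033], [1.0, -0.0, -0.005], [-0.005, 0.033, -0.999]]
ft_force: [-0.3, -0.0, -1.1]
opening: 0.462
```

```bash
python3 go.py 418.9 -311.7 110 20.8
```

```text
t 38.65 pos [ 594.9 -151.9  114.6] yaw 89.98 q7 -3.0 open 40.2 F [-0.3 -0.  -1.1] tilt 1.94
shift [-0.1598, -0.176, -0.0004] turn 1.2075 rows 9.0
```

Request:
step_arm(
  motion=[
    [[-0.02,-0.022,0],0.15,0.04],
    [[-0.04,-0.044,0],0.3,0.04],
    [[-0.06,-0.066,0],0.45,0.04],
    [[-0.08,-0.088,0],0.6,0.04],
    [[-0.1,-0.11,0],0.75,0.04],
    [[-0.12,-0.132,0],0.9,0.04],
    [[-0.1598,-0.176,0],1.05,0.04],
    [[-0.1598,-0.176,0],1.2,0.04],
  ],
)

```text
time: 39.45
eef_pos: [413.6, -315.3, 107.9]
tool_rot: [[0.936, 0.351, 0.029], [0.351, -0.936, -0.006], [0.026, 0.016, -1.0]]
ft_force: [-0.4, -0.2, -0.4]
opening: 0.46
```

```bash
python3 - <<'E'
from h import *
p,d=camera("top")
for c,a,L,W,uv in bars(p): print("bar",c.round(1),round(a,1),L.round(1),W.round(1),np.round(uv))
E
python3 go.py 418.9 -311.7 29 20.8
```

```text
bar [390.1 587.9] 172.6 62.3 47.9 [147. 245.]
bar [582.3 149.6] 89.7 84.4 17.3 [280. 186.]
bar [ 597.3 -152.3] 89.7 110.4 17.5 [368. 181.]
bar [643.1 142.5] 88.6 85.1 17.0 [282. 169.]
bar [651.5  -1.6] 89.7 60.2 17.5 [323. 166.]
bar [ 657.4 -154.3] 89.5 110.5 17.7 [367. 164.]
t 39.5 pos [ 414.4 -314.9  108.1] yaw 20.02 q7 -42.0 open 40.3 F [-0.7 -1.4 -0.8] tilt 1.75
shift [0.0032, -0.0027, 0.0792] turn -0.0136 rows 2.0
```

Request:
step_arm(
  motion=[
    [[0.0032,-0.0027,0.0],-0.0136,0.04],
    [[0.0032,-0.0027,0.025],-0.0136,0.04],
    [[0.0032,-0.0027,0.05],-0.0136,0.04],
    [[0.0032,-0.0027,0.07],-0.0136,0.04],
    [[0.0032,-0.0027,0.079],-0.0136,0.04],
    [[0.0032,-0.0027,0.079],-0.0136,0.04],
    [[0.0032,-0.0027,0.079],-0.0136,0.008],
    [[0.0032,-0.0027,0.079],-0.0136,0.008],
  ],
)

```text
time: 40.3
eef_pos: [419.7, -311.9, 30.2]
tool_rot: [[0.934, 0.356, 0.031], [0.356, -0.934, -0.006], [0.027, 0.017, -0.999]]
ft_force: [-0.2, -0.2, 0.4]
opening: 0.355
```

Request:
step_arm(
  motion=[
    [[0,0,0],0,0.008],
    [[0,0,0],0,0.008],
    [[0,0,0],0,0.008],
    [[0,0,0],0,0.008],
    [[0,0,-0.015],0,0.008],
    [[0,0,-0.045],0,0.008],
    [[0,0,-0.08],0,0.008],
    [[0,0,-0.08],0,0.008],
  ],
)

```text
time: 41.1
eef_pos: [419.5, -312.9, 115.5]
tool_rot: [[0.934, 0.356, 0.037], [0.356, -0.934, -0.011], [0.031, 0.024, -0.999]]
ft_force: [1.1, -0.4, -0.7]
opening: 0.204
```

```bash
python3 go.py 590 -1 110 90
```

```text
t 41.1 pos [ 419.5 -312.9  115.5] yaw 20.88 q7 -41.0 open 17.7 F [ 1.1 -0.4 -0.7] tilt 2.23
shift [0.2702, -0.2309, 0.0084] turn -1.2064 rows 9.0
```

Request:
step_arm(
  motion=[
    [[0.033,-0.028,0],-0.15,0.008],
    [[0.067,-0.057,0],-0.3,0.008],
    [[0.1,-0.086,0],-0.45,0.008],
    [[0.134,-0.115,0],-0.6,0.008],
    [[0.168,-0.144,0],-0.75,0.008],
    [[0.202,-0.173,0],-0.9,0.008],
    [[0.236,-0.202,0],-1.05,0.008],
    [[0.27,-0.231,0],-1.2,0.008],
  ],
)

```text
time: 41.9
eef_pos: [590.0, 0.4, 118.8]
tool_rot: [[0.002, 0.999, 0.038], [1.0, -0.001, -0.012], [-0.012, 0.038, -0.999]]
ft_force: [0.3, -0.1, -0.2]
opening: 0.202
```

```bash
python3 go.py 590 -1 75 90
```

```text
t 41.9 pos [5.900e+02 4.000e-01 1.188e+02] yaw 89.9 q7 -19.0 open 17.6 F [ 0.3 -0.1 -0.2] tilt 2.25
shift [-0.0009, -0.0016, 0.0437] turn -0.0017 rows 1.0
```

Request:
step_arm(
  motion=[
    [[-0.001,-0.0016,0],0,0.008],
    [[-0.001,-0.0016,0.01],0,0.008],
    [[-0.001,-0.0016,0.035],0,0.008],
    [[-0.001,-0.0016,0.05],0,0.008],
    [[-0.001,-0.0016,0.05],0,0.008],
    [[-0.001,-0.0016,0.05],0,0.008],
  ],
)

```text
time: 42.5
eef_pos: [590.0, -1.9, 68.7]
tool_rot: [[0.003, 0.999, 0.037], [1.0, -0.002, -0.012], [-0.012, 0.037, -0.999]]
ft_force: [-0.5, -0.1, 0.1]
opening: 0.207
```

```bash
python3 go.py 590 -1 34.5 90
```

```text
t 42.5 pos [590.   -1.9  68.7] yaw 89.84 q7 -21.0 open 18.0 F [-0.5 -0.1  0.1] tilt 2.21
shift [0.0013, -0.0012, 0.0342] turn -0.0029 rows 1.0
```

Request:
step_arm(
  motion=[
    [[0.0013,-0.0012,0.01],-0.003,0.008],
    [[0.0013,-0.0012,0.02],-0.003,0.008],
    [[0.0013,-0.0012,0.034],-0.003,0.008],
    [[0.0013,-0.0012,0.034],-0.003,0.008],
    [[0.0013,-0.0012,0.034],-0.003,0.008],
    [[0.0013,-0.0012,0.034],-0.003,0.04],
    [[0.0013,-0.0012,0.034],-0.003,0.04],
    [[0.0013,-0.0012,0.034],-0.003,0.04],
  ],
)

```text
time: 43.3
eef_pos: [590.0, -1.0, 34.6]
tool_rot: [[-0.0, 0.999, 0.037], [1.0, 0.001, -0.012], [-0.012, 0.037, -0.999]]
ft_force: [-0.1, -0.2, 0.2]
opening: 0.393
```

Request:
step_arm(
  motion=[
    [[0,0,0],0,0.04],
    [[0,0,-0.02],0,0.04],
    [[0,0,-0.05],0,0.04],
    [[0,0,-0.09],0,0.04],
    [[0,0,-0.13],0,0.04],
    [[0,0,-0.16],0,0.04],
    [[0,0,-0.16],0,0.04],
    [[0,0,-0.16],0,0.04],
  ],
)

```text
time: 44.1
eef_pos: [584.3, 0.8, 195.0]
tool_rot: [[0.0, 0.999, 0.038], [1.0, 0.0, -0.013], [-0.013, 0.038, -0.999]]
ft_force: [-0.7, -0.0, -1.1]
opening: 0.461
```

Request:
step_arm(
  motion=[
    [[-0.04,-0.02,0],0,0.04],
    [[-0.09,-0.04,0],0,0.04],
    [[-0.13,-0.06,0],0,0.04],
    [[-0.17,-0.07,0],0,0.04],
    [[-0.22,-0.08,0],0,0.04],
    [[-0.26,-0.1,0],0,0.04],
    [[-0.3,-0.1,0],0,0.04],
    [[-0.3,-0.1,0],0,0.04],
  ],
)

```text
time: 44.9
eef_pos: [481.4, -305.6, 192.9]
tool_rot: [[0.009, 0.999, 0.035], [1.0, -0.008, -0.013], [-0.013, 0.035, -0.999]]
ft_force: [1.0, -0.2, 0.2]
opening: 0.459
```

```bash
python3 - <<'E'
from h import *
p,d=camera("top");cv2.imwrite("pics/t8.png",cv2.resize(p[120:280,140:500],None,fx=2.2,fy=2.2,interpolation=2))
for c,a,L,W,uv in bars(p): print("bar",c.round(1),round(a,1),L.round(1),W.round(1),np.round(uv))
P=cloud("top",d);P[d<100]=np.nan
for u,v in [(280,186),(282,169),(323,166),(324,184),(368,181),(367,164)]: print(u,v,np.nanmedian(P[v-1:v+1,u-6:u+7,2]).round(1),[np.nanmedian(P[v-1:v+1,u+k-2:u+k+3,2]).round(1) for k in(-6,6)])
for n,(u,v),H in [("wide",(228,179),60),("med",(228,176),90),("nar",(228,174),120)]:
    Q=P[v-16:v+16,u-16:u+16].reshape(-1,3);T=Q[abs(Q[:,2]-H)<5];print(n,len(T),T[:,2].mean().round(1),np.round(cv2.minEnclosingCircle(T[:,:2].astype(np.float32))[0],1))
m=(p.max(2)<70).astype(np.uint8)
for c in cv2.findContours(m,cv2.RETR_EXTERNAL,cv2.CHAIN_APPROX_NONE)[0]:
    r=cv2.minAreaRect(c)
    if 300<cv2.contourArea(c)<4000: print("dark",ray("top",cv2.boxPoints(r),14)[:,:2].mean(0).round(1))
E
python3 go.py 590 -1 200 90
```

```text
bar [390.1 588.1] 172.1 62.7 48.0 [147. 245.]
bar [582.3 149.6] 89.6 84.5 17.2 [280. 186.]
bar [591.4  -3.4] 90.1 59.2 17.5 [324. 183.]
bar [ 597.3 -152.3] 89.7 110.3 17.5 [368. 181.]
bar [643.1 142.5] 88.6 85.1 17.0 [282. 169.]
bar [651.5  -1.5] 89.8 60.2 17.6 [324. 166.]
bar [ 657.4 -154.3] 89.5 110.6 17.8 [368. 164.]
280 186 22.8 [np.float64(23.1), np.float64(22.5)]
282 169 22.5 [np.float64(22.5), np.float64(23.4)]
323 166 22.4 [np.float64(22.4), np.float64(22.1)]
324 184 23.0 [np.float64(24.1), np.float64(23.2)]
368 181 22.6 [np.float64(22.7), np.float64(22.2)]
367 164 22.7 [np.float64(22.4), np.float64(22.5)]
wide 78 59.5 [604.1 325.1]
med 64 90.0 [604.  324.6]
nar 48 120.0 [603.4 326.4]
dark [ 375.3 -541.6]
dark [ 363.9 -692.2]
dark [486.1 429.4]
dark [612.7 148.1]
dark [619.8  -1.4]
dark [ 627.5 -151.9]
dark [796.3  85.2]
t 44.95 pos [ 482.5 -302.   193. ] yaw 89.69 q7 21.0 open 39.9 F [-0.7  1.3  0.1] tilt 2.14
shift [0.3015, 0.1061, -0.0066] turn -0.0055 rows 7.0
```

View pics/t8.png

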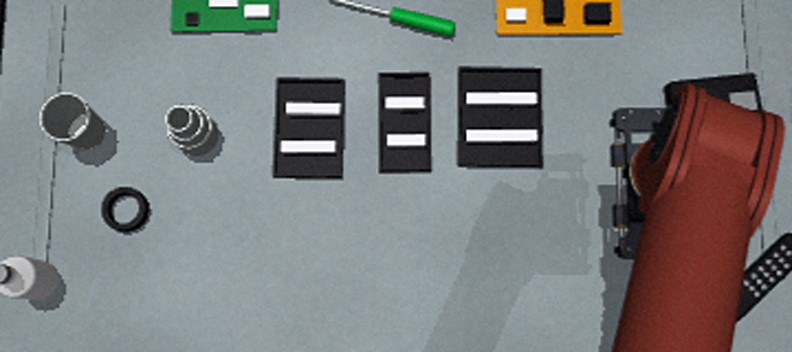

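The final view shows all six bars flat in their own trays, at (313,108), (308,146), (405,102), (406,140), (501,98) and (502,135). Their tops are at about 22.5 mm, as expected. The pots are nested at (185,125), and the bystanders that can be seen haven't moved. I'm handing in now.

```bash
python3 -c "
from station import *
print(finish_job())"
```

```text
the job is handed in; nothing more can be done
None
```

I nested the three screw pots where the wide one stood and laid all six spacers in their matching trays, two per row. I handed the job in at about 45 s of the 210 s; no verdict was reported.

| Last check | Measured | Limit |
|---|---|---|
| Pot rim heights | 59.5, 90.0 and 120.0 mm | fully nested is 60, 90 and 120 mm |
| Pot axes, each to the next | within about 2 mm | 8 mm |
| Spacer tops | 22–23 mm, so flat on the 4 mm floors | about 22 mm expected |
| Spacers off the row's centre line | five within 2.5 mm; the worst, a middle one, 5.6 mm | 11 mm |
| Spacers across the row | within 1.5° | 14° (0.25 rad) |

- **One disagreement:** the off-centre middle spacer first read y = 146.7 mm just after placing, then a steady 142.5 mm. Part of it may have been hidden in the first picture, or it may have been knocked. It was in tolerance either way, so I left it.
- **Tool tilt:** the tool drifted to about 2° off vertical over the moves, with no visible effect on the placing.
- **Bystanders:** the tape roll and remote measured within 1 mm of their start. The tumbler, cleaner and screwdriver looked unmoved. The arm hid the speaker in the last picture, so I did not recheck it.

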